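# Swing the fixture plate onto its catch and prove it

## Task

Push the aluminium swing plate near its free outer corner so that it pivots on its pin across the base until the sprung roller of the blue catch clicks into the notch in the plate's end. Then prove the catch: from the other side, near the same end, lean on the plate back the way it came with about 15 N for a second; it must hold. Never push the plate harder than 25 N, let go at the end, and leave the other things on the bench where they are.

Things in the scene. Friction and masses are not known exactly. Their poses are not given: they have to be found in the camera images.
- jig: Dark steel base fixed to the bench, 300 x 290 x 10 mm. Origin: axis of the upright pivot pin (16 mm diameter, brass nut on top, top 44 mm above the bench), at bench height. From the pin the base reaches 260 mm along its own -x (roughly towards the robot), 40 mm along +x, 145 mm to either side. A blue catch stands on it, at the robot's right.
- plate: Loose aluminium swing plate flat on the base (10 to 25 mm above the bench), 0.8 kg, pin through its hole. Origin: hole axis, underside. 100 mm wide (own y -50 to +50 mm), reaches along own -x to a free end 195 mm from the pin. Grey flange (92 mm disc, 10 mm high) fixed on top. Starts at yaw 0.3 to 0.5 rad clockwise of the base; must turn anticlockwise seen from above (end moves to robot's right).
- push_edge (a point): Point on the plate's long trailing (+y) edge, mid height, 150 mm from the pin along the plate, beside a short red stripe: push here towards the plate's -y to swing it. Swinging takes 1 to 5 N; riding the roller up the ramp on the plate's end takes 6 to 14 N, nearly vanishing as it clicks into the notch; the plate is then stopped both ways.
- proof_edge (a point): Same on the leading (-y) edge, 150 mm from the pin, beside another red stripe: lean here towards the plate's +y for the proof. The catch stands on a stiff rubber bush: with the roller home, the plate gives about 1 mm for each 5 N at either stripe, either way, after 1.5 mm of play, and comes back when released.
- notch (a point): Middle of the 17 mm wide notch in the plate's free end, 191 mm from the pin axis, where the roller's axis comes to lie. The blue catch (62 mm wide, top 38 mm above the bench, 205 to 260 mm from the pin; brass roller 14 mm across) is set so that the plate comes home at a yaw between 0.2 and 0.5 rad anticlockwise of the base. Where is not measured: look or feel for it.
- hammer: Ball hammer with wooden handle, 284 mm long, lying on the bench at the left; leave it.
- square: Steel engineer's square, 167 x 100 mm, flat on the bench left of the base; leave it.
- marker: White and yellow paint marker, 126 mm long, lying beyond the base's left side; leave it.
- tube: Dark square tube offcut, 30 x 120 x 30 mm, on the bench at the right; leave it.

How it is judged:
On the way, in this order (a step that is already met when the one before it is completed fails the run):
1. the plate swings until the catch roller sits in its notch (horizontal distance between notch and catch_roller below 0.004 m), for 0.1 s.
2. the fingers lean on the leading (-y) edge with 10 to 22 N, at least 100 mm from the pin, and the catch holds (horizontal distance between notch and catch_roller below 0.004 m and contact force between the fingers and plate between 10 and 22 N and contact force between plate and catch_roller above 4 N and x of the grasp point in the frame of plate below -0.1 m and y of the grasp point in the frame of plate below -0.02 m), for 0.4 s.
At the end, for the whole second after the job is handed in: The plate is at rest on the catch: the roller's axis lies within 4 mm of the middle of the notch, and the robot has let go of the plate (horizontal distance between notch and catch_roller below 0.004 m and contact force between each of the arm, the fingers and plate below 0.2 N and angular speed of plate below 0.05 rad/s); the robot touches nothing.
It fails at once if the fingers or arm push the plate harder than 28 N (contact force between any of the fingers, the arm and plate above 28 N).
It fails at once if the hammer, square, marker or tube offcut is moved by more than 20 mm (distance of any of hammer, square, marker, tube from where it was at the start of the episode above 0.02 m).
It also fails if it takes over 72 s, if anything falls off the work surface, if the arm or the gripper's body presses on something with over 40 N, if the wrist force passes 120 N, or if a joint passes its speed limit or range.

## Robot

A 6-joint arm with a two-finger parallel gripper is mounted at the origin on the work surface; the furniture and walls round the work are solid. World frame = base frame: x ahead of the robot, y to its left, z up, the work surface at z = 0. Lengths are in m, angles in rad, forces in N, time in s.
With the tool pointing down it reaches from about 0.375 to 0.975 m from the base axis. Payload 3.8 kg.
Tool frame: the origin (TCP) lies midway between the tips of the shut fingers; the grasp point (between the pads) lies 19 mm behind it; z points along the fingers, y is the line along which they close (so a half turn about z gives the same grasp; the last joint's range is limited). The gripper opens to 85 mm and grips with 20 to 120 N. Pads are 22 mm wide; open, the fingers measure 114 mm over their backs; the gripper's body (76 mm by 85 mm) begins 54 mm behind the grasp point. The pads swing forward as they close: fully open they stand 13 mm farther back than shut.
Start: joints at [1.084, 0.264, 1.604, -0, 1.274, -0.037], TCP at [0.293, 0.608, 0.231] pointing down, gripper open.
Joint ranges: [-2.63, 2.63], [-0.94, 2.18], [0.31, 2.57], [-1.31, 4.45], [0, 2.66], [-2.55, 2.55]. Speed limits (rad/s): [2.57, 2.57, 3.14, 3.14, 3.14, 3.14].

## Interface

Orientations are given as a rotation vector (axis times angle).
In Python, from workcell import read_state, vision, ticket gives the robot as it stands. The module is installed in compiled form; this text tells all that it offers.
- The arm moves only by the tool jog_arm, never from a script. Its arguments are lists of equal length, an entry for each row: "turn": the turn, a rotation vector about the tool's x, y, z in rad, a list of three; "delta_pos": the shift along the tool's x, y, z in m, a list of three; "gripper": the finger opening in m, from 0 to 0.0854. In form: {"turn": [[rx, ry, rz], ...], "delta_pos": [[dx, dy, dz], ...], "gripper": [gripper, ...]}. A call has 1 to 20 rows; each row shifts and turns the commanded pose from where the row before left it, along the tool's axes as they then stand; what a row does not reach is not made up. A row lasts 1/12 s, in which the tool goes at most 41.7 mm and 7.16 degrees, less where a joint would pass 70% of its speed; a pose out of reach is approached as far as the arm can. A call with a gripper value outside its range is refused whole. The fingers move at their own pace and stop on an object; "grip_force" is the grip in N (left out, the last holds). Time passes only in rows, so rows that do not move let the fingers close. It gives the time, the measured TCP pose, the force, the opening and the grip force at its end, in the units of the state.
- read_state(): the state, without advancing time (a new reading comes with each control period).
- vision.read_camera(name): name is "side" or "top"; returns the picture (400x640x3 uint8, red, green, blue); there is no depth.
- vision.calibration(name): a dict with "vfov" (degrees; the focal length in pixels is half the picture's height over the tangent of half this angle, whatever the lens; pixels are square), "cx", "cy" (the principal point, pixels), "dist" ([k1, k2, p1, p2, k3] as OpenCV has them; the pictures are not rectified), "R" (3x3) and "t" (3): a world point X has camera coordinates R X + t. Camera axes: x right, y down, z forward; pixel columns grow to the right and rows downward; lengths in m; the calibration is good to about 2 mm. A picture is of the moment at which its call begins. calibration takes no time and is no camera call.
- ticket.finish_job(): hands the job in; it is judged then, once.
The state is a dict: "time": time; "q": joint angles; "joint_vel": joint speeds; "joint_torque": joint torques, N m; "tool_pos": TCP position; "tcp_rot": TCP orientation; "wrist_force": force on the tool from outside, world axes, zero at the start; "torque": the same for the moment, N m; "width": opening from 0.0 (shut) to 1.0 (fully open); "grip_force": force on a finger pad.
Only numpy, scipy, OpenCV 4.12 (cv2) and the standard library are available. Lean on these libraries where they do the work, as an engineer would, in place of code of your own. Each camera call takes 0.05 s, during which the arm holds its last target. There are 200 camera calls.

## Working session

There is one attempt and no reset: what is moved stays moved. The work goes in short steps, Python scripts to look and compute and a tool call to move; the robot and the scene stay as the last step left them, time stands still between calls to the robot, and variables do not carry over. Pictures are saved under pics/ and viewed, at most 10 in all, crops included, and the job is handed in when it is done.

Besides the shell and the picture viewer there is one more tool, called after "Request:" as name(argument=value, ...), one argument or row to a line, values as JSON. jog_arm: Moves the arm, as the interface text tells. Its arguments: {"type":"object","properties":{"turn":{"type":"array","items":{"type":"array","items":{"type":"number"}}},"delta_pos":{"type":"array","items":{"type":"array","items":{"type":"number"}}},"gripper":{"type":"array","items":{"type":"number"}},"grip_force":{"type":"number"}},"required":["turn","delta_pos","gripper"]}

```bash
mkdir -p pics; cat > h.py <<'E'
import numpy as np, cv2
from workcell import read_state, vision, ticket
def cam(n):
    c=vision.calibration(n); f=200/np.tan(np.radians(c["vfov"])/2)
    K=np.array([[f,0,c["cx"]],[0,f,c["cy"]],[0,0,1.]]); return K,np.array(c["dist"],float),np.array(c["R"]),np.array(c["t"])
def pix2w(n,uv,z):
    K,d,R,t=cam(n); p=cv2.undistortPoints(np.array(uv,float).reshape(-1,1,2),K,d).reshape(-1,2)
    r=np.c_[p,np.ones(len(p))]@R; o=-R.T@t
    s=(z-o[2])/r[:,2]; return o+r*s[:,None]
def w2pix(n,X):
    K,d,R,t=cam(n); return cv2.projectPoints(np.array(X,float).reshape(-1,1,3),cv2.Rodrigues(R)[0],t,K,d)[0].reshape(-1,2)
def snap(n,f):
    im=vision.read_camera(n); cv2.imwrite(f"pics/{f}.png",im[:,:,::-1]); return im
E
python3 - <<'E'
from h import *
snap("top","top0"); snap("side","side0")
s=read_state(); print(s["time"],s["tool_pos"],s["tcp_rot"],s["wrist_force"],s["width"])
for n in("top","side"):
    K,d,R,t=cam(n); print(n,-R.T@t,R[2])
E
```

```text
0.1 [0.29317479 0.60726953 0.23006581] [-0.70047752 -3.06196022  0.00312353] [ 0.28125406 -0.89123466 -0.01342216] 1.0018828391911199
top [ 0.38835655 -0.04468107  1.14356903] [ 0.11337415  0.00617237 -0.99353319]
side [-0.52528021  0.20991394  1.08752644] [ 0.69582763 -0.17005606 -0.69778567]
```

View pics/top0.png

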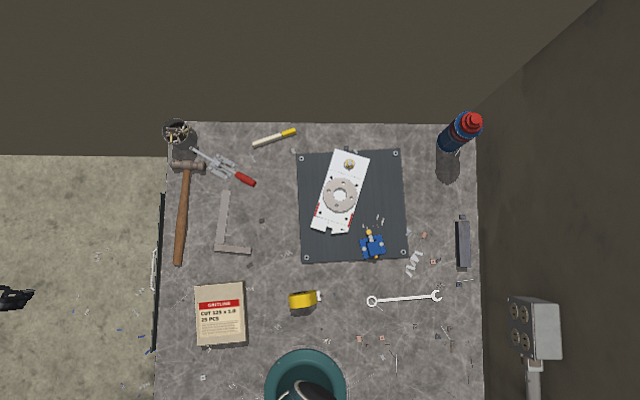

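View pics/side0.png

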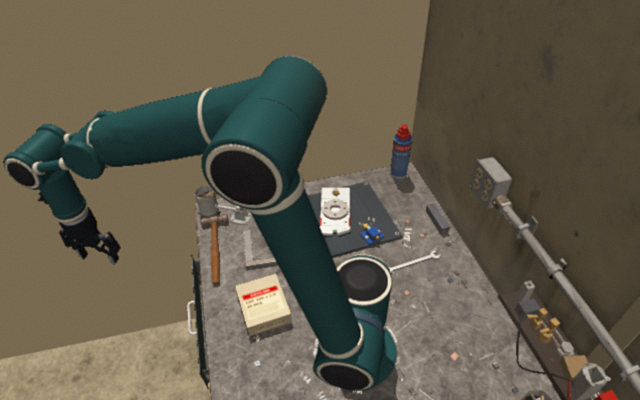

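The top view shows the pin near (349,164), the plate end near (330,230), the catch near (372,245) with its roller at (369,233), and red stripes on both plate edges. I'll zoom in on the jig.

```bash
python3 - <<'E'
from h import *
im=cv2.imread("pics/top0.png")[140:270,285:420]
cv2.imwrite("pics/crop0.png",cv2.resize(im,None,fx=4.6,fy=4.6,interpolation=cv2.INTER_CUBIC)[:600])
print(pix2w("top",[[349,163]],.044),pix2w("top",[[369,232]],.03))
print(pix2w("top",[[298,154],[400,149],[302,263],[408,259]],.01))
E
```

```text
[[ 0.59551648 -0.10895703  0.044     ]] [[ 0.41246528 -0.16359828  0.03      ]]
[[ 0.62577807  0.03028494  0.01      ]
 [ 0.64255461 -0.25173811  0.01      ]
 [ 0.32804612  0.01427242  0.01      ]
 [ 0.34203925 -0.26999759  0.01      ]]
```

View pics/crop0.png

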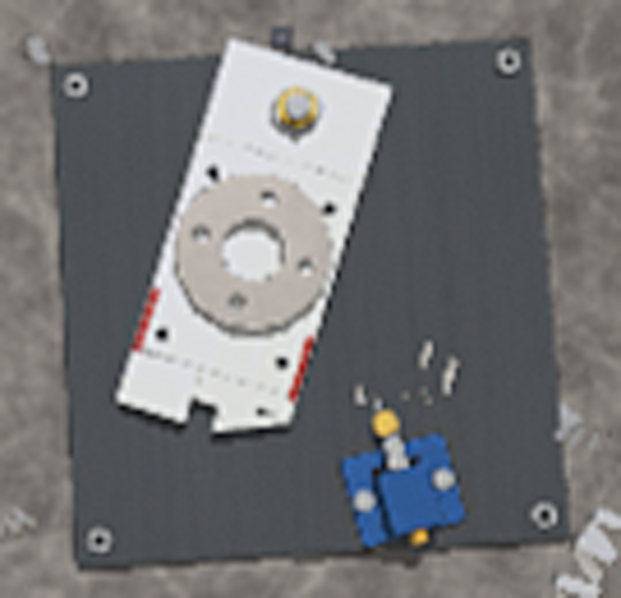

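The crop shows the pin at (297,108), the plate corners at (230,40), (392,88), (118,402) and (295,424), the roller at (386,424), and the stripes at (146,320) and (302,370).

```bash
python3 - <<'E'
from h import *
c=lambda L: np.array(L,float)/4.6+[285,140]
P=pix2w("top",c([[297,106]]),.044)[0]; print("pin",P)
B=pix2w("top",c([[52,67],[528,40],[78,568],[570,545]]),.01); print("base",B)
ax=(B[0]+B[1]-B[2]-B[3])/2; print("base yaw",np.arctan2(ax[1],ax[0]), np.linalg.norm(ax[:2]))
u=ax[:2]/np.linalg.norm(ax[:2]); print("pin from base", (B[0]+B[1])[:2]/2-.04*u)
A=pix2w("top",c([[230,40],[392,88],[118,402],[295,424]]),.025); print("plate",A)
for a,b in((0,2),(1,3)):
    v=A[a]-A[b]; print("plate yaw",np.arctan2(v[1],v[0]),np.linalg.norm(v))
S=pix2w("top",c([[146,320],[302,370]]),.025);print("stripe",S)
for s in S: print(np.linalg.norm(s[:2]-P[:2]))
# height along ray, roller distance 191
for z in(.018,.025,.03,.038):
    r=pix2w("top",c([[386,424]]),z)[0]; v=P-r; print(z,r,np.hypot(*v[:2]),np.arctan2(v[1],v[0]))
E
```

```text
pin [ 0.59541322 -0.11046971  0.044     ]
base [[ 0.62413912  0.03495107  0.01      ]
 [ 0.64340664 -0.25114629  0.01      ]
 [ 0.32677874  0.01436773  0.01      ]
 [ 0.34345328 -0.27245823  0.01      ]]
base yaw 0.07002480733031805 0.29939059861824924
pin from base [ 0.59387091 -0.11089632]
plate [[ 0.63839894 -0.0716473   0.025     ]
 [ 0.61035379 -0.16779806  0.025     ]
 [ 0.4231191  -0.00809096  0.025     ]
 [ 0.41150787 -0.11110047  0.025     ]]
plate yaw -0.28707184012344283 0.22446562986007354
plate yaw -0.27776240314020945 0.2067711699646364
stripe [[ 0.47109807 -0.02378852  0.025     ]
 [ 0.44288027 -0.11507225  0.025     ]]
0.15155158277124578
0.15260236741850688
0.018 [ 0.41225713 -0.16464527  0.018     ] 0.19100037819107993 0.2875890665210956
0.025 [ 0.41210849 -0.16389921  0.025     ] 0.19093280097768714 0.28362123988485394
0.03 [ 0.41200232 -0.1633663   0.03      ] 0.19088637304039036 0.28078538896451105
0.038 [ 0.41183244 -0.16251365  0.038     ] 0.19081528337693615 0.2762452235501414
```

```bash
cat >> h.py <<'E'
from scipy.spatial.transform import Rotation as Ro
PIN=np.array([.595,-.1107])
def p2w(xy,yaw): 
    c,s=np.cos(yaw),np.sin(yaw); return PIN+np.array([c*xy[0]-s*xy[1],s*xy[0]+c*xy[1]])
def rep(xy=None,yaw=0,z=None,s=None):
    "state in brief, and shift in tool axes to plate-frame point xy with plate at yaw"
    s=s or read_state(); R=Ro.from_rotvec(s["tcp_rot"]).as_matrix(); p=np.array(s["tool_pos"])
    print("t %.2f"%s["time"],"p",p.round(4),"xyaw %.3f"%np.arctan2(R[1,0],R[0,0]),"tilt",R[:2,2].round(4),"F",np.round(s["wrist_force"],2))
    if xy is not None:
        T=np.r_[p2w(xy,yaw),z]; print("target",T.round(4),"tool shift",(R.T@(T-p)).round(4),"turn z %.3f"%-((yaw+np.pi/2)-np.arctan2(R[1,0],R[0,0])))
E
python3 -c "
from h import *
rep([-.15,.085],-.28,.15)"
```

```text
t 0.10 p [0.2932 0.6073 0.2301] xyaw 2.692 tilt [-0.001  -0.0018] F [ 0.28 -0.89 -0.01]
target [0.4743 0.0124 0.15  ] tool shift [-0.4218 -0.4567  0.081 ] turn z 1.401
```

Request:
jog_arm(
  turn=[
    [0,0,0.117],
    [0,0,0.117],
    [0,0,0.117],
    [0,0,0.117],
    [0,0,0.117],
    [0,0,0.117],
    [0,0,0.117],
    [0,0,0.117],
    [0,0,0.117],
    [0,0,0.117],
    [0,0,0.117],
    [0,0,0.114],
    [0,0,0],
    [0,0,0],
  ],
  delta_pos=[
    [0,0,0],
    [0,0,0],
    [0,0,0],
    [0,0,0],
    [0,0,0],
    [0,0,0],
    [0,0,0],
    [0,0,0],
    [0,0,0],
    [0,0,0],
    [0,0,0],
    [0,0,0],
    [0,0,0],
    [0,0,0],
  ],
  gripper=[0,0,0,0,0,0,0,0,0,0,0,0,0,0],
  grip_force=40,
)

```text
time: 1.27
tool_pos: [0.2933, 0.6076, 0.2307]
tcp_rot: [2.506, 1.893, -0.001]
wrist_force: [0.5, -0.3, -0.5]
width: 0.003
grip_force: 0.0
```

```bash
python3 -c "
from h import *
rep([-.15,.085],-.28,.15); print(read_state()['width'],read_state()['q'])"
```

```text
t 1.27 p [0.2933 0.6076 0.2307] xyaw 1.294 tilt [-0.0005 -0.0009] F [ 0.47 -0.35 -0.52]
target [0.4743 0.0124 0.15  ] tool shift [-0.5229  0.3368  0.0812] turn z 0.003
0.0028005308661327014 [ 1.08410682e+00  2.64303081e-01  1.60459491e+00 -2.47712417e-05
  1.27372907e+00  1.36097509e+00]
```

Request:
jog_arm(
  turn=[
    [0,0,0],
    [0,0,0],
    [0,0,0],
    [0,0,0],
    [0,0,0],
    [0,0,0],
    [0,0,0],
    [0,0,0],
    [0,0,0],
    [0,0,0],
    [0,0,0],
    [0,0,0],
    [0,0,0],
    [0,0,0],
    [0,0,0],
    [0,0,0],
    [0,0,0],
    [0,0,0],
    [0,0,0],
    [0,0,0],
  ],
  delta_pos=[
    [-0.0275,0.0177,0.0043],
    [-0.0275,0.0177,0.0043],
    [-0.0275,0.0177,0.0043],
    [-0.0275,0.0177,0.0043],
    [-0.0275,0.0177,0.0043],
    [-0.0275,0.0177,0.0043],
    [-0.0275,0.0177,0.0043],
    [-0.0275,0.0177,0.0043],
    [-0.0275,0.0177,0.0043],
    [-0.0275,0.0177,0.0043],
    [-0.0275,0.0177,0.0043],
    [-0.0275,0.0177,0.0043],
    [-0.0275,0.0177,0.0043],
    [-0.0275,0.0177,0.0043],
    [-0.0275,0.0177,0.0043],
    [-0.0275,0.0177,0.0043],
    [-0.0275,0.0177,0.0043],
    [-0.0275,0.0177,0.0043],
    [-0.0275,0.0177,0.0043],
    [0,0,0],
  ],
  gripper=[0,0,0,0,0,0,0,0,0,0,0,0,0,0,0,0,0,0,0,0],
)

```text
time: 2.93
tool_pos: [0.4732, 0.0082, 0.1491]
tcp_rot: [2.509, 1.887, -0.002]
wrist_force: [0.0, 0.4, 0.8]
width: 0.001
grip_force: 0.0
```

```bash
python3 -c "
from h import *
rep([-.15,.085],-.28,.0145)
snap('top','top1')"
```

```text
t 2.93 p [0.4732 0.0082 0.1491] xyaw 1.290 tilt [ 0.0002 -0.0023] F [0.03 0.4  0.79]
target [0.4743 0.0124 0.0145] tool shift [ 0.0047 -0.0002  0.1346] turn z -0.001
```

View pics/top1.png

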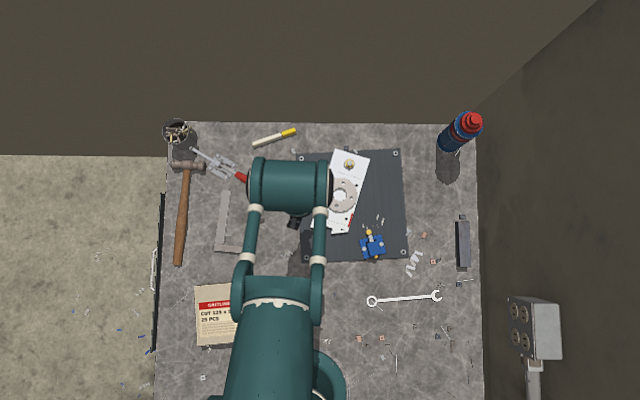

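The arm hides part of the plate, and the shut fingers at about (296,218) are clear of its left edge. Descending.

Request:
jog_arm(
  turn=[
    [0,0,0],
    [0,0,0],
    [0,0,0],
    [0,0,0],
    [0,0,0],
    [0,0,0],
    [0,0,0],
    [0,0,0],
    [0,0,0],
    [0,0,0],
  ],
  delta_pos=[
    [0,0,0.025],
    [0,0,0.025],
    [0,0,0.025],
    [0,0,0.02],
    [0,0,0.015],
    [0,0,0.01],
    [0,0,0.007],
    [0,0,0.004],
    [0,0,0.002],
    [0,0,0],
  ],
  gripper=[0,0,0,0,0,0,0,0,0,0],
)

```text
time: 3.82
tool_pos: [0.4727, 0.013, 0.0169]
tcp_rot: [2.509, 1.89, 0.001]
wrist_force: [-0.4, 0.1, 0.4]
width: 0.002
grip_force: 0.0
```

```bash
python3 -c "
from h import *
rep([-.15,.085],-.28,.0145)"
```

```text
t 3.82 p [0.4727 0.013  0.0169] xyaw 1.291 tilt [0.0007 0.    ] F [-0.39  0.07  0.36]
target [0.4743 0.0124 0.0145] tool shift [-0.0001  0.0017  0.0024] turn z 0.001
```

Request:
jog_arm(
  turn=[
    [0,0,0],
    [0,0,0],
    [0,0,0],
    [0,0,0],
    [0,0,0],
    [0,0,0],
    [0,0,0],
    [0,0,0],
    [0,0,0],
    [0,0,0],
    [0,0,0],
    [0,0,0],
  ],
  delta_pos=[
    [-0.004,0,0.001],
    [-0.005,0,0.001],
    [-0.004,0,0],
    [-0.003,0,0],
    [-0.002,0,0],
    [-0.0015,0,0],
    [-0.0015,0,0],
    [-0.0015,0,0],
    [-0.0015,0,0],
    [-0.0015,0,0],
    [-0.0015,0,0],
    [0,0,0],
  ],
  gripper=[0,0,0,0,0,0,0,0,0,0,0,0],
)

```text
time: 4.82
tool_pos: [0.4643, -0.013, 0.0144]
tcp_rot: [-2.509, -1.889, 0.001]
wrist_force: [-1.7, 4.6, 1.1]
width: -0.002
grip_force: 1.7
```

```bash
python3 -c "
from h import *
rep([-.15,.061],-.28,.0145)"
```

```text
t 4.82 p [ 0.4643 -0.013   0.0144] xyaw 1.291 tilt [-0.0009  0.0004] F [-1.66  4.58  1.08]
target [ 0.4677 -0.0106  0.0145] tool shift [ 0.0032  0.0026 -0.0001] turn z -0.000
```

Request:
jog_arm(
  turn=[
    [0,0,-0.015],
    [0,0,-0.015],
    [0,0,-0.015],
    [0,0,-0.015],
    [0,0,-0.015],
    [0,0,-0.015],
    [0,0,-0.015],
    [0,0,-0.015],
    [0,0,-0.015],
    [0,0,-0.015],
    [0,0,-0.015],
    [0,0,-0.015],
    [0,0,-0.015],
    [0,0,-0.015],
    [0,0,-0.015],
    [0,0,-0.015],
    [0,0,-0.015],
    [0,0,-0.015],
    [0,0,-0.015],
    [0,0,-0.015],
  ],
  delta_pos=[
    [-0.0023,-0.0009,0],
    [-0.0023,-0.0009,0],
    [-0.0023,-0.0009,0],
    [-0.0023,-0.0009,0],
    [-0.0023,-0.0009,0],
    [-0.0023,-0.0009,0],
    [-0.0023,-0.0009,0],
    [-0.0023,-0.0009,0],
    [-0.0023,-0.0009,0],
    [-0.0023,-0.0009,0],
    [-0.0023,-0.0009,0],
    [-0.0023,-0.0009,0],
    [-0.0023,-0.0009,0],
    [-0.0023,-0.0009,0],
    [-0.0023,-0.0009,0],
    [-0.0023,-0.0009,0],
    [-0.0023,-0.0009,0],
    [-0.0023,-0.0009,0],
    [-0.0023,-0.0009,0],
    [-0.0023,-0.0009,0],
  ],
  gripper=[0,0,0,0,0,0,0,0,0,0,0,0,0,0,0,0,0,0,0,0],
)

```text
time: 6.48
tool_pos: [0.441, -0.0561, 0.0146]
tcp_rot: [2.198, 2.245, 0.001]
wrist_force: [1.0, 3.9, -2.2]
width: -0.002
grip_force: 2.0
```

```bash
cat >> h.py <<'E'
def pf():
    s=read_state(); R=Ro.from_rotvec(s["tcp_rot"]).as_matrix(); p=np.array(s["tool_pos"])
    y=np.arctan2(R[1,0],R[0,0])-np.pi/2; d=p[:2]-PIN; c,q=np.cos(y),np.sin(y)
    print("t %.2f yaw %.3f"%(s["time"],y),"in plate frame",np.round([c*d[0]+q*d[1],-q*d[0]+c*d[1]],4),"z %.4f"%p[2],"F tool xyz",(R.T@np.array(s["wrist_force"])).round(2))
E
python3 -c "
from h import *
pf()"
```

```text
t 6.48 yaw 0.021 in plate frame [-0.1528  0.0578] z 0.0146 F tool xyz [3.83 1.08 2.23]
```

Request:
jog_arm(
  turn=[
    [0,0,-0.01],
    [0,0,-0.01],
    [0,0,-0.01],
    [0,0,-0.01],
    [0,0,-0.01],
    [0,0,-0.01],
    [0,0,-0.01],
    [0,0,-0.01],
  ],
  delta_pos=[
    [-0.0015,-0.0006,0],
    [-0.0015,-0.0006,0],
    [-0.0015,-0.0006,0],
    [-0.0015,-0.0006,0],
    [-0.0015,-0.0006,0],
    [-0.0015,-0.0006,0],
    [-0.0015,-0.0006,0],
    [-0.0015,-0.0006,0],
  ],
  gripper=[0,0,0,0,0,0,0,0],
)

```text
time: 7.15
tool_pos: [0.4371, -0.0683, 0.0147]
tcp_rot: [2.106, 2.33, 0.001]
wrist_force: [2.1, 5.4, -1.7]
width: -0.0
grip_force: 2.6
```

```bash
python3 -c "
from h import *
pf()"
```

```text
t 7.15 yaw 0.101 in plate frame [-0.1529  0.0581] z 0.0147 F tool xyz [5.13 2.6  1.69]
```

Request:
jog_arm(
  turn=[
    [0,0,-0.005],
    [0,0,-0.005],
    [0,0,-0.005],
    [0,0,-0.005],
    [0,0,-0.005],
    [0,0,-0.005],
    [0,0,-0.005],
    [0,0,-0.005],
  ],
  delta_pos=[
    [-0.0008,-0.0003,0],
    [-0.0008,-0.0003,0],
    [-0.0008,-0.0003,0],
    [-0.0008,-0.0003,0],
    [-0.0008,-0.0003,0],
    [-0.0008,-0.0003,0],
    [-0.0008,-0.0003,0],
    [-0.0008,-0.0003,0],
  ],
  gripper=[0,0,0,0,0,0,0,0],
)

```text
time: 7.82
tool_pos: [0.4355, -0.0746, 0.0147]
tcp_rot: [2.06, 2.372, 0.002]
wrist_force: [3.5, 7.1, -1.2]
width: 0.001
grip_force: 3.0
```

```bash
python3 -c "
from h import *
pf()"
```

```text
t 7.82 yaw 0.140 in plate frame [-0.1529  0.058 ] z 0.0147 F tool xyz [6.55 4.5  1.17]
```

Request:
jog_arm(
  turn=[
    [0,0,-0.005],
    [0,0,-0.005],
    [0,0,-0.005],
    [0,0,-0.005],
    [0,0,-0.005],
    [0,0,-0.005],
    [0,0,-0.005],
    [0,0,-0.005],
  ],
  delta_pos=[
    [-0.0008,-0.0002,0],
    [-0.0008,-0.0002,0],
    [-0.0008,-0.0002,0],
    [-0.0008,-0.0002,0],
    [-0.0008,-0.0002,0],
    [-0.0008,-0.0002,0],
    [-0.0008,-0.0002,0],
    [-0.0008,-0.0002,0],
  ],
  gripper=[0,0,0,0,0,0,0,0],
)

```text
time: 8.48
tool_pos: [0.4346, -0.0808, 0.0147]
tcp_rot: [-2.012, -2.412, -0.002]
wrist_force: [2.9, 8.4, -0.7]
width: -0.003
grip_force: 4.1
```

```bash
python3 -c "
from h import *
pf()"
```

```text
t 8.48 yaw 0.180 in plate frame [-0.1524  0.0582] z 0.0147 F tool xyz [7.75 4.4  0.68]
```

Request:
jog_arm(
  turn=[
    [0,0,-0.005],
    [0,0,-0.005],
    [0,0,-0.005],
    [0,0,-0.005],
  ],
  delta_pos=[
    [-0.0008,-0.0002,0],
    [-0.0008,-0.0002,0],
    [-0.0008,-0.0002,0],
    [-0.0008,-0.0002,0],
  ],
  gripper=[0,0,0,0],
)

```text
time: 8.82
tool_pos: [0.4342, -0.0837, 0.0147]
tcp_rot: [-1.988, -2.431, -0.002]
wrist_force: [1.8, 10.3, 0.3]
width: -0.001
grip_force: 4.9
```

```bash
python3 -c "
from h import *
pf()"
```

```text
t 8.82 yaw 0.200 in plate frame [-0.1522  0.0583] z 0.0147 F tool xyz [ 9.79  3.77 -0.29]
```

Request:
jog_arm(
  turn=[
    [0,0,-0.005],
    [0,0,-0.005],
    [0,0,-0.005],
    [0,0,-0.005],
  ],
  delta_pos=[
    [-0.0008,-0.0002,0],
    [-0.0008,-0.0002,0],
    [-0.0008,-0.0002,0],
    [-0.0008,-0.0002,0],
  ],
  gripper=[0,0,0,0],
)

```text
time: 9.15
tool_pos: [0.4337, -0.0871, 0.0146]
tcp_rot: [-1.963, -2.45, -0.002]
wrist_force: [1.3, 7.4, 0.9]
width: 0.002
grip_force: 3.8
```

```bash
python3 -c "
from h import *
pf()"
```

```text
t 9.15 yaw 0.220 in plate frame [-0.1522  0.0583] z 0.0146 F tool xyz [ 6.91  2.86 -0.88]
```

Request:
jog_arm(
  turn=[
    [0,0,-0.005],
    [0,0,-0.005],
    [0,0,-0.005],
  ],
  delta_pos=[
    [-0.0008,-0.0002,0],
    [-0.0008,-0.0002,0],
    [-0.0008,-0.0002,0],
  ],
  gripper=[0,0,0],
)

```text
time: 9.4
tool_pos: [0.4342, -0.0914, 0.0148]
tcp_rot: [1.944, 2.467, -0.001]
wrist_force: [-0.4, -0.0, -0.2]
width: 0.003
grip_force: 0.0
```

```bash
python3 -c "
from h import *
pf()"
```

```text
t 9.40 yaw 0.236 in plate frame [-0.1518  0.0564] z 0.0148 F tool xyz [ 0.08 -0.44  0.23]
```

Request:
jog_arm(
  turn=[
    [0,0,-0.005],
    [0,0,-0.005],
    [0,0,-0.005],
    [0,0,0],
  ],
  delta_pos=[
    [-0.0008,-0.0002,0],
    [-0.0008,-0.0002,0],
    [-0.0008,-0.0002,0],
    [0,0,0],
  ],
  gripper=[0,0,0,0],
)

```text
time: 9.73
tool_pos: [0.4341, -0.0934, 0.0146]
tcp_rot: [1.927, 2.481, -0.0]
wrist_force: [0.7, -0.6, -1.2]
width: -0.002
grip_force: 0.0
```

```bash
python3 -c "
from h import *
pf(); im=snap('top','top2')[140:270,285:420]
cv2.imwrite('pics/crop2.png',cv2.resize(im[:,:,::-1],None,fx=4.6,fy=4.6,interpolation=cv2.INTER_CUBIC)[:600])"
```

```text
t 9.73 yaw 0.250 in plate frame [-0.1516  0.0565] z 0.0146 F tool xyz [-0.72  0.52  1.25]
```

View pics/crop2.png

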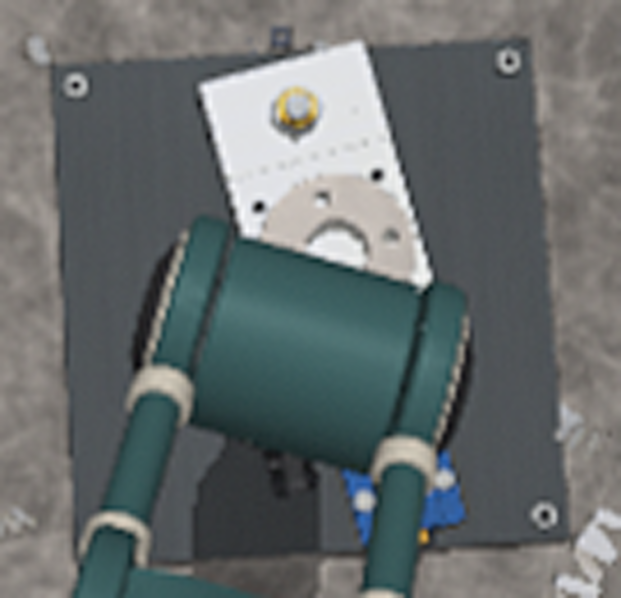

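The plate has swung past the fingers. Its visible corners are (197,86), (362,42) and (432,280), and the arm hides the notch. I'll work out the yaw.

```bash
python3 -c "
from h import *
A=pix2w('top',np.array([[197,86],[362,42],[432,280]])/4.6+[285,140],.025)
v=A[0]-A[1];print(np.arctan2(v[1],v[0])-np.pi/2); v=A[1]-A[2];print(np.arctan2(v[1],v[0]))"
```

```text
0.2742500535201362
0.281442977903191
```

Request:
jog_arm(
  turn=[
    [0,0,-0.005],
    [0,0,-0.005],
    [0,0,-0.005],
    [0,0,0],
  ],
  delta_pos=[
    [-0.0008,-0.0002,0],
    [-0.0008,-0.0002,0],
    [-0.0008,-0.0002,0],
    [0,0,0],
  ],
  gripper=[0,0,0,0],
)

```text
time: 10.12
tool_pos: [0.4338, -0.0953, 0.0145]
tcp_rot: [-1.908, -2.495, -0.0]
wrist_force: [0.0, 3.1, 1.0]
width: 0.002
grip_force: 1.4
```

```bash
python3 -c "
from h import *
pf()"
```

```text
t 10.12 yaw 0.265 in plate frame [-0.1515  0.0571] z 0.0145 F tool xyz [ 3.01  0.82 -0.97]
```

Request:
jog_arm(
  turn=[
    [0,0,0],
    [0,0,0],
    [0,0,0],
    [0,0,0],
  ],
  delta_pos=[
    [-0.0008,0,0],
    [-0.0008,0,0],
    [-0.0005,0,0],
    [0,0,0],
  ],
  gripper=[0,0,0,0],
)

```text
time: 10.45
tool_pos: [0.4338, -0.0967, 0.0145]
tcp_rot: [-1.908, -2.493, -0.0]
wrist_force: [-2.3, 5.6, 4.6]
width: -0.0
grip_force: 3.4
```

```bash
python3 -c "
from h import *
pf()"
```

```text
t 10.45 yaw 0.264 in plate frame [-0.1519  0.0556] z 0.0145 F tool xyz [ 6.04 -0.76 -4.54]
```

Request:
jog_arm(
  turn=[
    [0,0,0],
    [0,0,0],
    [0,0,0],
    [0,0,0],
    [0,0,0],
    [0,0,0],
    [0,0,-0.012],
    [0,0,0],
    [0,0,0],
    [0,0,0],
    [0,0,0],
    [0,0,0],
    [0,0,0],
    [0,0,0],
    [0,0,0],
    [0,0,0],
  ],
  delta_pos=[
    [0.004,0,0],
    [0.008,0,-0.002],
    [0.008,0,-0.01],
    [0,0,-0.023],
    [0,0,-0.025],
    [0,0,-0.01],
    [-0.015,0,0],
    [-0.02,0,0],
    [-0.02,0,0],
    [-0.02,0,0],
    [-0.02,0,0],
    [-0.02,0,0],
    [-0.02,0,0],
    [-0.015,0,0],
    [-0.01,0,0],
    [0,0,0],
  ],
  gripper=[0,0,0,0,0,0,0,0,0,0,0,0,0,0,0,0],
)

```text
time: 11.78
tool_pos: [0.4738, -0.2338, 0.085]
tcp_rot: [1.894, 2.504, -0.0]
wrist_force: [0.2, -0.4, 0.3]
width: 0.0
grip_force: 0.0
```

```bash
python3 -c "
from h import *
pf(); snap('side','side3'); im=snap('top','top3')[140:270,285:420]
cv2.imwrite('pics/crop3.png',cv2.resize(im[:,:,::-1],None,fx=4.6,fy=4.6,interpolation=cv2.INTER_CUBIC)[:600])"
```

```text
t 11.78 yaw 0.276 in plate frame [-0.1502 -0.0855] z 0.0850 F tool xyz [-0.42  0.05 -0.34]
```

View pics/crop3.png

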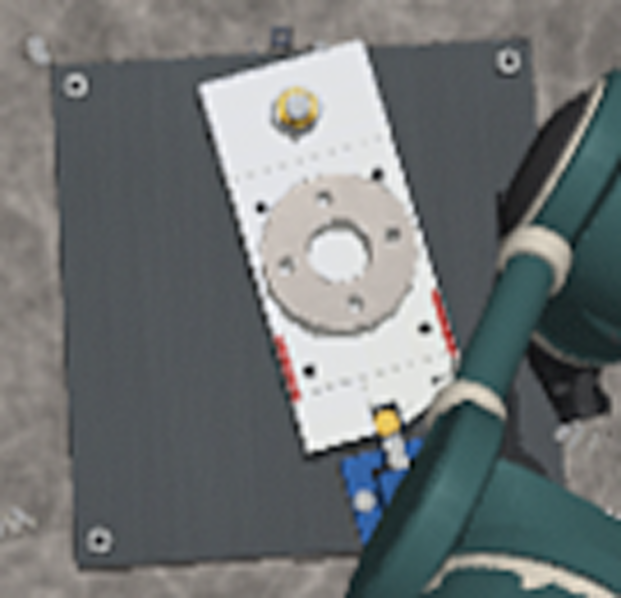

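The roller at (386,422) sits in the notch, and the fingers are right of the leading edge. Now I descend for the proof.

Request:
jog_arm(
  turn=[
    [0,0,0],
    [0,0,0],
    [0,0,0],
    [0,0,0],
    [0,0,0],
    [0,0,0],
    [0,0,0],
    [0,0,0],
    [0,0,0],
    [0,0,0],
    [0,0,0],
    [0,0,0],
    [0,0,0],
    [0,0,0],
  ],
  delta_pos=[
    [0,0,0.02],
    [0,0,0.02],
    [0,0,0.015],
    [0,0,0.01],
    [0,0,0.0055],
    [0,0,0],
    [0.006,0,0],
    [0.006,0,0],
    [0.004,0,0],
    [0.002,0,0],
    [0.0015,0,0],
    [0.0015,0,0],
    [0.0015,0,0],
    [0,0,0],
  ],
  gripper=[0,0,0,0,0,0,0,0,0,0,0,0,0,0],
)

```text
time: 13.05
tool_pos: [0.4672, -0.2112, 0.0146]
tcp_rot: [1.892, 2.506, -0.0]
wrist_force: [-0.9, -3.0, 1.7]
width: 0.001
grip_force: 1.3
```

```bash
python3 -c "
from h import *
pf()"
```

```text
t 13.05 yaw 0.277 in plate frame [-0.1504 -0.0617] z 0.0146 F tool xyz [-2.61 -1.66 -1.74]
```

Request:
jog_arm(
  turn=[
    [0,0,0],
    [0,0,0],
    [0,0,0],
    [0,0,0],
  ],
  delta_pos=[
    [0.0008,0,0],
    [0.0008,0,0],
    [0.0008,0,0],
    [0,0,0],
  ],
  gripper=[0,0,0,0],
)

```text
time: 13.38
tool_pos: [0.4667, -0.21, 0.0146]
tcp_rot: [1.891, 2.505, -0.002]
wrist_force: [-0.5, -7.6, 1.4]
width: 0.002
grip_force: 3.5
```

```bash
python3 -c "
from h import *
pf()"
```

```text
t 13.38 yaw 0.278 in plate frame [-0.1506 -0.0603] z 0.0146 F tool xyz [-7.17 -2.58 -1.38]
```

Request:
jog_arm(
  turn=[
    [0,0,0],
    [0,0,0],
    [0,0,0],
  ],
  delta_pos=[
    [0.0006,0,0],
    [0.0006,0,0],
    [0,0,0],
  ],
  gripper=[0,0,0],
)

```text
time: 13.63
tool_pos: [0.4664, -0.2095, 0.0146]
tcp_rot: [1.89, 2.505, -0.004]
wrist_force: [-0.9, -10.7, 0.7]
width: 0.004
grip_force: 4.7
```

```bash
python3 -c "
from h import *
pf()"
```

```text
t 13.63 yaw 0.278 in plate frame [-0.1508 -0.0597] z 0.0146 F tool xyz [-10.08  -3.82  -0.61]
```

Request:
jog_arm(
  turn=[
    [0,0,0],
    [0,0,0],
    [0,0,0],
    [0,0,0],
    [0,0,0],
  ],
  delta_pos=[
    [0.0006,0,0],
    [0.0006,0,0],
    [0.0004,0,0],
    [0,0,0],
    [0,0,0],
  ],
  gripper=[0,0,0,0,0],
)

```text
time: 14.05
tool_pos: [0.466, -0.2089, 0.0146]
tcp_rot: [1.889, 2.505, -0.005]
wrist_force: [-2.9, -13.2, -1.1]
width: 0.001
grip_force: 6.3
```

```bash
python3 -c "
from h import *
pf()"
```

```text
t 14.05 yaw 0.278 in plate frame [-0.151  -0.0589] z 0.0146 F tool xyz [-11.87  -6.4    1.2 ]
```

Request:
jog_arm(
  turn=[
    [0,0,0],
    [0,0,0],
    [0,0,0],
    [0,0,0],
    [0,0,0],
    [0,0,0],
    [0,0,0],
    [0,0,0],
    [0,0,0],
    [0,0,0],
    [0,0,0],
    [0,0,0],
    [0,0,0],
    [0,0,0],
  ],
  delta_pos=[
    [0.0005,0,0],
    [0.0005,0,0],
    [0,0,0],
    [0,0,0],
    [0,0,0],
    [0,0,0],
    [0,0,0],
    [0,0,0],
    [0,0,0],
    [0,0,0],
    [0,0,0],
    [0,0,0],
    [0,0,0],
    [0,0,0],
  ],
  gripper=[0,0,0,0,0,0,0,0,0,0,0,0,0,0],
)

```text
time: 15.22
tool_pos: [0.4658, -0.2084, 0.0147]
tcp_rot: [1.888, 2.504, -0.006]
wrist_force: [-3.1, -15.3, -1.2]
width: 0.0
grip_force: 7.2
```

```bash
python3 -c "
from h import *
pf()"
```

```text
t 15.22 yaw 0.279 in plate frame [-0.1511 -0.0584] z 0.0147 F tool xyz [-13.9   -7.18   1.26]
```

It held about 15 N for a second. Now I back off slowly and retreat.

Request:
jog_arm(
  turn=[
    [0,0,0],
    [0,0,0],
    [0,0,0],
    [0,0,0],
    [0,0,0],
    [0,0,0],
    [0,0,0],
    [0,0,0],
    [0,0,0],
    [0,0,0],
    [0,0,0],
    [0,0,0],
    [0,0,0],
    [0,0,0],
    [0,0,0],
    [0,0,0],
    [0,0,0],
  ],
  delta_pos=[
    [-0.001,0,0],
    [-0.001,0,0],
    [-0.001,0,0],
    [-0.001,0,0],
    [-0.001,0,0],
    [-0.002,0,0],
    [-0.005,0,0],
    [-0.01,0,0],
    [-0.01,0,-0.002],
    [0,0,-0.01],
    [0,0,-0.02],
    [0,0,-0.03],
    [-0.02,0,-0.03],
    [-0.03,0,-0.03],
    [-0.03,0,-0.01],
    [0,0,0],
    [0,0,0],
  ],
  gripper=[0,0,0,0,0,0,0,0,0,0,0,0,0,0,0,0,0],
)

```text
time: 16.63
tool_pos: [0.4968, -0.3139, 0.1479]
tcp_rot: [1.894, 2.502, 0.001]
wrist_force: [0.4, 0.1, -1.6]
width: -0.001
grip_force: 0.0
```

```bash
python3 -c "
from h import *
pf(); snap('top','top4')"
```

```text
t 16.63 yaw 0.275 in plate frame [-0.1496 -0.169 ] z 0.1479 F tool xyz [-0.03  0.39  1.57]
```

View pics/top4.png

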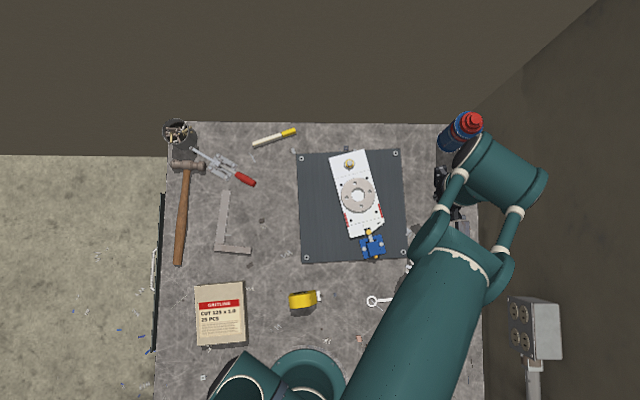

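The roller at (369,232) sits in the notch at the plate's end. The other objects are where they were, and the arm is clear.

```bash
python3 -c "
from h import *
print(ticket.finish_job())"
```

```text
the job is handed in; nothing more can be done
None
```

The plate clicked into the catch and held a lean of about 15 N for a second from the other side; the arm is clear of it, and I handed the job in at about 17 s (no verdict was shown).

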